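# Tap three modules onto their test probes in order

## Robot

A 6-joint arm with a two-finger parallel gripper is mounted at the origin on a cart in front of the work surface, level with it; the furniture and walls round the work are solid. World frame = base frame: x ahead of the robot, y to its left, z up, the work surface at z = 0. Lengths are in m, angles in rad, forces in N, time in s.
With the tool pointing down it reaches from about 0.35 to 0.925 m from the base axis. Payload 6.4 kg.
Tool frame: the origin (TCP) lies midway between the tips of the shut fingers; the grasp point (between the pads) lies hold_point_z behind it (hold_point_z is the distance from the TCP to the grasp point, in m); z points along the fingers, y is the direction in which the jaws open and shut (so a half turn about z gives the same grasp; the last joint's range is limited). The gripper opens to 94 mm and grips with 3 to 60 N. Pads are 16 mm wide; open, the fingers measure 119 mm over their backs; the gripper's body (75 mm by 177 mm) begins 78 mm behind the grasp point.
Start: joints at [0.96, 0.245, 1.558, -0, 1.339, -0.174], TCP at [0.275, 0.589, 0.174] pointing down, gripper open.
Joint ranges: [-3.13, 3.13], [-1.02, 2.26], [0.13, 2.54], [-0.95, 4.09], [0.21, 2.88], [-2.74, 2.74]. Speed limits (rad/s): [2.57, 2.57, 3.14, 3.14, 3.14, 3.14].

## Interface

Orientations are given as a rotation vector (axis times angle).
In Python, from rig import * gives the robot as it stands. The module is installed in compiled form; this text tells all that it offers.
- The arm moves only by the tool arm_command, never from a script. Its argument "commands" is a list of rows, each an object with "gripper": the opening, from 0 (shut) to 1 (fully open); "travel": the shift along the tool's x, y, z in cm, a list of three; "twist": the turn, a rotation vector about the tool's x, y, z in rad, a list of three. A call has 1 to 5 rows; each row is the pose to reach, as a shift and turn from the pose measured when the call began, along the tool's axes at that moment; what a row does not reach only later rows make up. A row lasts 1/12 s, in which the tool goes at most 41.7 mm and 7.16 degrees, less where a joint would pass 70% of its speed; a pose out of reach is approached as far as the arm can. A call with a gripper value outside its range is refused whole. The fingers move at their own pace and stop on an object; "newtons" is the grip in N (left out, the last holds). Time passes only in rows, so rows that repeat a pose let the fingers close. It gives the time, the measured TCP pose, the force and the opening at its end, in the units of the state.
- state(): the state, without advancing time (a new reading comes with each control period).
- capture(name): name is "scene" or "top" or "wrist"; returns the picture (384x512x3 uint8, blue, green, red); there is no depth.
- get_calibration(name): a dict with "camera_matrix" (3x3 intrinsics, pixels), "T" (4x4, takes a point from camera to world coordinates); the wrist camera has in their place "hand_eye" (4x4, takes a point from camera to tool coordinates, whose origin is the TCP and whose axes are the flange's). Camera axes: x right, y up, looking along -z (the intrinsics and any distortion apply to the point x, -y, -z); pixel columns grow to the right and rows downward; lengths in m; the calibration is good to about 2 mm. A picture is of the moment at which its call begins: read the wrist's pose just before it. get_calibration takes no time and is no camera call.
- close_job(): hands the job in, once; it reports no verdict.
Trained networks look in the newest picture that a camera, given by its name, has taken for a name from the list of things; names that differ only in an ending like _2 or _b are one class to them, and where a whole thing is asked for, a point or a joint stands for the part that bears it (a point fixed in the world has none). Each returns a list of dicts, best first, with "score" (0 to 1); they miss things now and then, are a little off and sometimes report something else, mostly with a low value. They report only what shows in the picture. A call takes as long as a camera call.
- find_in(camera, label): "xyz" ([x, y, z] in m, in world coordinates, good to about 4 mm: the middle of the surface that is visible of it).
- cut_out(camera, label): "mask" (384x512 bool, what is visible of it).
- pinpoint(camera, label): "xyz" ([x, y, z] in m, in world coordinates, good to about 4 mm: a listed point, or the origin of a listed thing).
The state is a dict: "time_s": time; "joint_pos": joint angles; "joint_vel": joint speeds; "joint_torque": joint torques, N m; "position": TCP position; "ee_rot": TCP orientation; "ft_force": force on the tool from outside, world axes, zero at the start; "ft_torque": the same for the moment, N m; "grip_width": opening from 0.0 (shut) to 1.0 (fully open).
Only numpy, scipy, OpenCV 4.12 (cv2) and the standard library are available. Lean on these libraries where they do the work, as an engineer would, in place of code of your own. Each camera call takes 0.05 s, during which the arm holds its last target. There are 200 camera calls.

## Task

Start the contact check of the cover modules: with the fingertips tap the module in the blue nest, then the one in the yellow nest, then the one in the red nest, each lightly from above, so that its cradle sinks onto the probes and stays down. Do not lift any module out of its nest, and leave the white nest and the other things on the worktop alone.

Things in the scene. Friction and masses are not known exactly. Their poses are not given: they have to be found in the camera images.
- blue_nest: test nest fixed to the worktop with a blue base plate (58 x 106 x 8 mm, long side along its y); origin at the centre of the plate's underside, z up. Above the plate a grey cradle (34 x 78 mm, with lips 3.5 mm high round its pocket) stands on two sprung guide pins; the pocket floor is 35 mm above the worktop when up
- blue_module: dark moulded cover module, 22 x 66 x 7 mm (long side along its y), lying loose in the cradle of the blue nest; origin at the centre of its underside. Its top is 42 mm above the worktop, 3.5 mm above the lips, while the cradle is up
- blue_cradle (a joint): how far the cradle of the blue nest has sunk, in m: 0 up (as at the start), 0.010 at the stop. It starts to sink at about 3.5 N and needs about 6 N to reach the stop; its friction keeps it where it was pushed to. The probes touch from 0.003; more than 15 N is too hard
- yellow_nest: test nest fixed to the worktop with a yellow base plate (58 x 106 x 8 mm, long side along its y); origin at the centre of the plate's underside, z up. Above the plate a grey cradle (34 x 78 mm, with lips 3.5 mm high round its pocket) stands on two sprung guide pins; the pocket floor is 35 mm above the worktop when up
- yellow_module: dark moulded cover module, 22 x 66 x 7 mm (long side along its y), lying loose in the cradle of the yellow nest; origin at the centre of its underside. Its top is 42 mm above the worktop, 3.5 mm above the lips, while the cradle is up
- yellow_cradle (a joint): how far the cradle of the yellow nest has sunk, in m: 0 up (as at the start), 0.010 at the stop. It starts to sink at about 3.5 N and needs about 6 N to reach the stop; its friction keeps it where it was pushed to. The probes touch from 0.003; more than 15 N is too hard
- red_nest: test nest fixed to the worktop with a red base plate (58 x 106 x 8 mm, long side along its y); origin at the centre of the plate's underside, z up. Above the plate a grey cradle (34 x 78 mm, with lips 3.5 mm high round its pocket) stands on two sprung guide pins; the pocket floor is 35 mm above the worktop when up
- red_module: dark moulded cover module, 22 x 66 x 7 mm (long side along its y), lying loose in the cradle of the red nest; origin at the centre of its underside. Its top is 42 mm above the worktop, 3.5 mm above the lips, while the cradle is up
- red_cradle (a joint): how far the cradle of the red nest has sunk, in m: 0 up (as at the start), 0.010 at the stop. It starts to sink at about 3.5 N and needs about 6 N to reach the stop; its friction keeps it where it was pushed to. The probes touch from 0.003; more than 15 N is too hard
- white_nest: test nest fixed to the worktop with a white base plate (58 x 106 x 8 mm, long side along its y); origin at the centre of the plate's underside, z up. Above the plate a grey cradle (34 x 78 mm, with lips 3.5 mm high round its pocket) stands on two sprung guide pins; the pocket floor is 35 mm above the worktop when up
- white_module: dark moulded cover module, 22 x 66 x 7 mm (long side along its y), lying loose in the cradle of the white nest; origin at the centre of its underside. Its top is 42 mm above the worktop, 3.5 mm above the lips, while the cradle is up
- white_cradle (a joint): how far the cradle of the white nest has sunk, in m: 0 up (as at the start), 0.010 at the stop. It starts to sink at about 3.5 N and needs about 6 N to reach the stop; its friction keeps it where it was pushed to. The probes touch from 0.003; more than 15 N is too hard
- tape_roll: loose roll of black tape, 64 mm across, 19 mm high; origin at the centre of its underside
- bottle: loose small amber dropper bottle, 34 mm across, 102 mm high, standing; origin at the centre of its underside
- pad: loose green and black cleaning pad, 24 x 44 x 13 mm; origin at the centre of its underside

How it is judged:
By the outcome, as a careful person would: the job done as asked, in the order asked, and still so for the second after the job is handed in, with the robot touching nothing.
It also fails if it takes over 46 s, if anything falls off the work surface, if the arm or the gripper's body presses on something with over 40 N, if the wrist force passes 120 N, or if a joint passes its speed limit or range.

## Working session

There is one attempt and no reset: what is moved stays moved. The work goes in short steps, Python scripts to look and compute and a tool call to move; the robot and the scene stay as the last step left them, time stands still between calls to the robot, and variables do not carry over. Pictures are saved under pics/ and viewed, about 8 in all and at most 12, crops included, and the job is handed in when it is done.

Besides the shell and the picture viewer there is one more tool, called by a JSON object that holds its "method" and its "body". arm_command: Moves the arm, as the interface text tells. Its arguments: {"type":"object","properties":{"commands":{"type":"array"},"newtons":{"type":"number"}},"required":["commands"]}

```bash
mkdir -p pics
python3 - <<'E'
from rig import *
import cv2,numpy as np
s=state();print(s)
for c in("top","scene"):
    im=capture(c);cv2.imwrite(f"pics/{c}0.png",im)
    K=get_calibration(c);print(c,np.round(K["camera_matrix"],1).tolist(),np.round(K["T"],3).tolist(), [k for k in K])
capture("top")
for n in["blue","yellow","red","white"]:
    for l in("_nest","_module"):
        print(n+l,[(np.round(d["xyz"],3).tolist(),round(d["score"],2)) for d in pinpoint("top",n+l)[:3]])
for l in("bottle","tape_roll","pad"): print(l,[(np.round(d["xyz"],3).tolist(),round(d["score"],2)) for d in pinpoint("top",l)[:2]])
E
```

```text
{'time_s': 0.0, 'joint_pos': array([ 9.59918675e-01,  2.45820919e-01,  1.55897247e+00, -6.36697082e-06,
        1.33869885e+00, -1.74075495e-01]), 'joint_vel': array([-0.00013359, -0.00161195, -0.00061121,  0.00177686,  0.0004045 ,
        0.00026689]), 'joint_torque': array([ 1.72056003e-03, -4.15807950e+01, -3.14617682e+01,  6.85834140e-02,
        3.31712805e-02, -1.76539402e-04]), 'position': array([0.27458464, 0.58844241, 0.17336337]), 'ee_rot': array([-6.80526920e-01, -3.06626016e+00,  2.76006610e-03]), 'ft_force': array([ 0.23934893, -0.02154961, -0.36837386]), 'ft_torque': array([-0.05336385,  0.01748056, -0.01696245]), 'grip_width': 0.9971590149295425}
top [[362.4, 0.0, 253.8], [0.0, 362.4, 192.1], [0.0, 0.0, 1.0]] [[0.02, 0.982, -0.189, 0.33], [-1.0, 0.016, -0.024, -0.084], [-0.021, 0.19, 0.982, 1.04], [0.0, 0.0, 0.0, 1.0]] ['camera_matrix', 'T']
scene [[365.3, 0.0, 256.9], [0.0, 365.3, 186.8], [0.0, 0.0, 1.0]] [[0.806, 0.394, -0.441, 0.154], [-0.591, 0.555, -0.585, -0.574], [0.014, 0.732, 0.681, 0.641], [0.0, 0.0, 0.0, 1.0]] ['camera_matrix', 'T']
blue_nest [([0.633, -0.221, -0.0], 0.88)]
blue_module [([0.63, -0.22, 0.035], 0.44)]
yellow_nest [([0.459, -0.011, 0.001], 0.8)]
yellow_module [([0.46, -0.01, 0.036], 0.51)]
red_nest [([0.471, -0.161, 0.001], 0.76)]
red_module [([0.468, -0.164, 0.032], 0.48)]
white_nest [([0.592, 0.047, -0.001], 0.7)]
white_module [([0.592, 0.047, 0.036], 0.53)]
bottle [([0.525, -0.381, -0.002], 0.55)]
tape_roll [([0.433, 0.184, -0.0], 0.62)]
pad [([0.404, -0.381, -0.002], 0.68)]
```

```bash
python3 -c "
import cv2
a=cv2.imread('pics/top0.png');b=cv2.imread('pics/scene0.png')
cv2.imwrite('pics/a0.png',cv2.resize(a,(800,600)))"
```

```text
(no output)
```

View pics/a0.png

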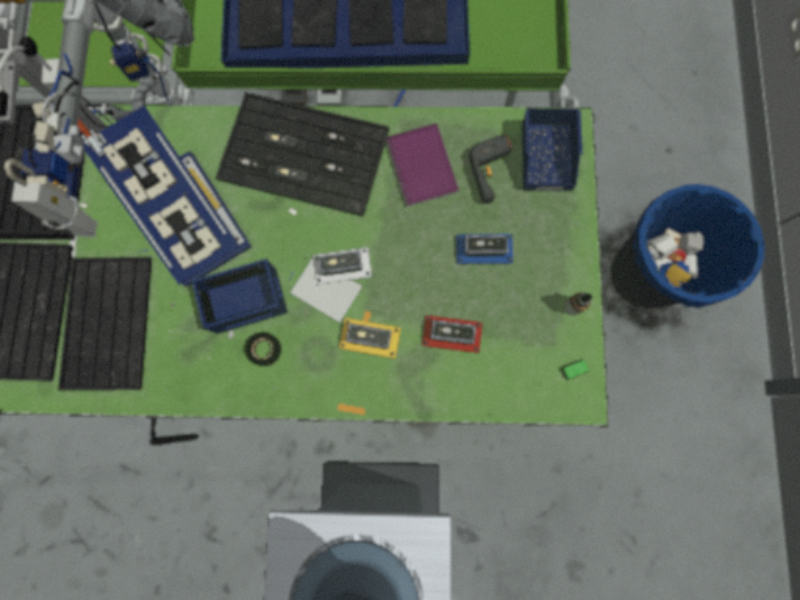

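View pics/scene0.png

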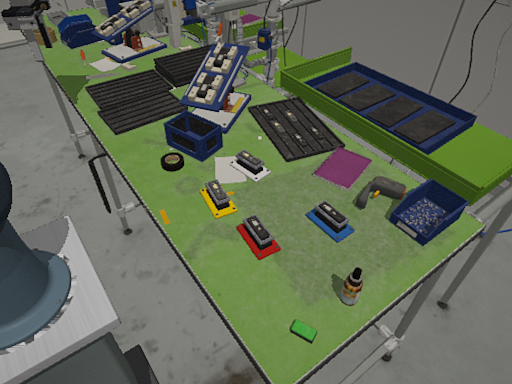

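The top view (800x600 scaling) shows blue nest at about (484,248), yellow (370,337), red (452,333), white (342,265), all nearly aligned with y. The bottle and the pad sit to the right, clear of the nests. The path at this height is free, so I'll shut the fingers and head for blue.

{"method": "arm_command", "body": {"commands": [{"gripper": 0, "travel": [-3.1, -2.7, 0], "twist": [0, 0, -0.09]}, {"gripper": 0, "travel": [-6.2, -5.4, 0], "twist": [0, 0, -0.18]}, {"gripper": 0, "travel": [-9.3, -8.1, 0], "twist": [0, 0, -0.27]}, {"gripper": 0, "travel": [-12.4, -10.8, 0], "twist": [0, 0, -0.36]}, {"gripper": 0, "travel": [-15.5, -13.5, 0], "twist": [0, 0, -0.44]}], "newtons": 10}}

```text
time_s: 1.12
position: [0.3586, 0.3995, 0.1746]
ee_rot: [-0.013, 3.141, 0.0]
ft_force: [1.4, -0.2, -0.0]
grip_width: 0.681
```

```bash
cat > h.py <<'E'
from rig import *
import cv2,numpy as np
from scipy.spatial.transform import Rotation as R
def go(p,s=None):
    s=s or state(); M=R.from_rotvec(s["ee_rot"])
    print("t",round(s["time_s"],2),"pos",np.round(s["position"],4),"f",np.round(s["ft_force"],2),"grip",round(s["grip_width"],3))
    print("travel cm",np.round(100*M.inv().apply(np.array(p)-s["position"]),2))
    # turn making tool y = world y, z down (tool x = -x)
    print("twist",np.round((M.inv()*R.from_matrix(np.diag([-1.,1,-1]))).as_rotvec(),3))
E
python3 -c "
from h import *
go([.633,-.221,.12])"
```

```text
t 1.12 pos [0.3586 0.3995 0.1746] f [ 1.39 -0.18 -0.04] grip 0.681
travel cm [-26.92 -62.27   5.45]
twist [0.    0.    0.008]
```

{"method": "arm_command", "body": {"commands": [{"gripper": 0, "travel": [-1.7, -3.8, 0], "twist": [0, 0, 0]}, {"gripper": 0, "travel": [-3.4, -7.6, 0], "twist": [0, 0, 0]}, {"gripper": 0, "travel": [-5.1, -11.4, 0], "twist": [0, 0, 0]}, {"gripper": 0, "travel": [-6.8, -15.2, 0], "twist": [0, 0, 0]}, {"gripper": 0, "travel": [-8.5, -19, 0], "twist": [0, 0, 0]}]}}

```text
time_s: 1.53
position: [0.4451, 0.2096, 0.175]
ee_rot: [-0.013, 3.14, 0.001]
ft_force: [1.4, -0.3, 0.6]
grip_width: 0.324
```

{"method": "arm_command", "body": {"commands": [{"gripper": 0, "travel": [-1.7, -3.8, 0], "twist": [0, 0, 0]}, {"gripper": 0, "travel": [-3.4, -7.6, 0], "twist": [0, 0, 0]}, {"gripper": 0, "travel": [-5.1, -11.4, 0], "twist": [0, 0, 0]}, {"gripper": 0, "travel": [-6.8, -15.2, 0], "twist": [0, 0, 0]}, {"gripper": 0, "travel": [-8.5, -19, 0], "twist": [0, 0, 0]}]}}

```text
time_s: 1.95
position: [0.5316, 0.0198, 0.1754]
ee_rot: [-0.013, 3.139, 0.001]
ft_force: [0.5, 0.3, 0.5]
grip_width: 0.009
```

{"method": "arm_command", "body": {"commands": [{"gripper": 0, "travel": [-1.7, -3.8, 0], "twist": [0, 0, 0]}, {"gripper": 0, "travel": [-3.4, -7.6, 0], "twist": [0, 0, 0]}, {"gripper": 0, "travel": [-5.1, -11.4, 0], "twist": [0, 0, 0]}, {"gripper": 0, "travel": [-6.8, -15.2, 0], "twist": [0, 0, 0]}, {"gripper": 0, "travel": [-8.5, -19, 0], "twist": [0, 0, 0]}]}}

```text
time_s: 2.37
position: [0.6179, -0.1698, 0.1756]
ee_rot: [-0.012, 3.139, 0.001]
ft_force: [0.9, 0.1, -0.1]
grip_width: 0.004
```

```bash
cat >> h.py <<'E'
def look(col,name):
    s=state(); im=capture("wrist"); cv2.imwrite(f"pics/{name}.png",im)
    for f in(pinpoint,find_in):
        for l in("_module","_nest"):
            print(f.__name__,l,[(np.round(d["xyz"],4).tolist(),round(d["score"],2)) for d in f("wrist",col+l)[:2]])
E
python3 -c "
from h import *
look('blue','w1')
go([.633,-.221,.10])"
```

```text
call _module [([0.6326, -0.219, 0.0346], 0.78)]
call _nest [([0.6277, -0.2224, 0.0023], 0.58)]
call _module [([0.6312, -0.2225, 0.0427], 0.6), ([0.4729, -0.0149, 0.0324], 0.48)]
call _nest [([0.6187, -0.2179, 0.0077], 0.97)]
t 2.62 pos [ 0.6171 -0.1674  0.1752] f [ 1.02  0.3  -0.3 ] grip 0.005
travel cm [-1.54 -5.38  7.52]
twist [0.001 0.002 0.008]
```

View pics/w1.png

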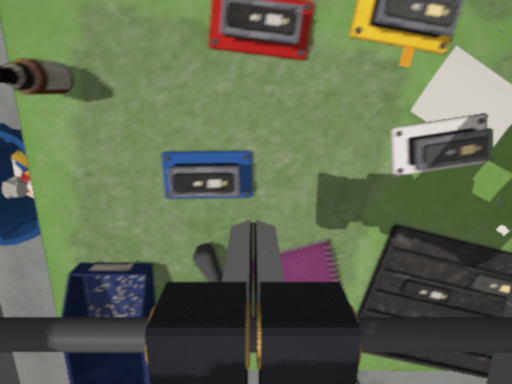

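Wrist view: blue nest at (208,175) with its module in it, fingertips shut at (253,225), nothing in the way. Blue module lies at about (0.632, -0.2205).

{"method": "arm_command", "body": {"commands": [{"gripper": 0, "travel": [-0.8, -2.7, 2.5], "twist": [0, 0, 0]}, {"gripper": 0, "travel": [-1.5, -5.3, 5], "twist": [0, 0, 0]}, {"gripper": 0, "travel": [-1.5, -5.3, 8], "twist": [0, 0, 0]}, {"gripper": 0, "travel": [-1.5, -5.3, 11], "twist": [0, 0, 0]}, {"gripper": 0, "travel": [-1.5, -5.3, 12], "twist": [0, 0, 0]}]}}

```text
time_s: 3.03
position: [0.6295, -0.2172, 0.0502]
ee_rot: [0.014, -3.136, -0.008]
ft_force: [-0.7, -0.3, -0.1]
grip_width: 0.004
```

```bash
python3 -c "
from h import *
look('blue','w2')
go([.632,-.2205,.045])"
```

```text
call _module [([0.6324, -0.2227, 0.0352], 0.76)]
call _nest [([0.6293, -0.2222, 0.0008], 0.87)]
call _module [([0.6314, -0.224, 0.0393], 0.57)]
call _nest [([0.6153, -0.2217, 0.0088], 0.74)]
t 3.28 pos [ 0.6342 -0.2202  0.0579] f [-0.42 -0.5  -0.08] grip 0.004
travel cm [ 0.23 -0.03  1.29]
twist [-0.001  0.005  0.009]
```

{"method": "arm_command", "body": {"commands": [{"gripper": 0, "travel": [0, 0, 0.3], "twist": [0, 0, 0]}, {"gripper": 0, "travel": [0.1, -0.1, 0.6], "twist": [0, 0, 0]}, {"gripper": 0, "travel": [0.1, -0.1, 0.8], "twist": [0, 0, 0]}, {"gripper": 0, "travel": [0.1, -0.1, 1.0], "twist": [0, 0, 0]}, {"gripper": 0, "travel": [0.1, -0.1, 1.0], "twist": [0, 0, 0]}]}}

```text
time_s: 3.7
position: [0.633, -0.2211, 0.0475]
ee_rot: [-0.014, 3.137, -0.001]
ft_force: [-0.0, -0.7, -0.2]
grip_width: 0.004
```

{"method": "arm_command", "body": {"commands": [{"gripper": 0, "travel": [0, 0, 0.1], "twist": [0, 0, 0]}, {"gripper": 0, "travel": [0, 0, 0.2], "twist": [0, 0, 0]}, {"gripper": 0, "travel": [0, 0, 0.3], "twist": [0, 0, 0]}, {"gripper": 0, "travel": [0, 0, 0.4], "twist": [0, 0, 0]}, {"gripper": 0, "travel": [0, 0, 0.4], "twist": [0, 0, 0]}]}}

```text
time_s: 4.12
position: [0.6328, -0.221, 0.0432]
ee_rot: [-0.014, 3.137, -0.0]
ft_force: [-0.7, -0.0, -0.6]
grip_width: 0.007
```

```bash
python3 -c "
from h import *
go([.632,-.222,.036])"
```

```text
t 4.12 pos [ 0.6328 -0.221   0.0432] f [-0.71 -0.02 -0.61] grip 0.007
travel cm [ 0.09 -0.1   0.72]
twist [-0.     0.004  0.009]
```

{"method": "arm_command", "body": {"commands": [{"gripper": 0, "travel": [0.1, -0.1, 0.1], "twist": [0, 0, 0]}, {"gripper": 0, "travel": [0.1, -0.1, 0.2], "twist": [0, 0, 0]}, {"gripper": 0, "travel": [0.1, -0.1, 0.3], "twist": [0, 0, 0]}, {"gripper": 0, "travel": [0.1, -0.1, 0.4], "twist": [0, 0, 0]}, {"gripper": 0, "travel": [0.1, -0.1, 0.4], "twist": [0, 0, 0]}]}}

```text
time_s: 4.53
position: [0.6317, -0.2219, 0.0389]
ee_rot: [-0.014, 3.138, -0.0]
ft_force: [0.0, 1.0, -0.1]
grip_width: 0.005
```

{"method": "arm_command", "body": {"commands": [{"gripper": 0, "travel": [0, 0, 0.1], "twist": [0, 0, 0]}, {"gripper": 0, "travel": [0, 0, 0.2], "twist": [0, 0, 0]}, {"gripper": 0, "travel": [0, 0, 0.2], "twist": [0, 0, 0]}]}}

```text
time_s: 4.78
position: [0.6315, -0.2218, 0.0365]
ee_rot: [-0.014, 3.138, 0.0]
ft_force: [-0.9, 0.6, 0.4]
grip_width: 0.005
```

```bash
python3 -c "
from h import *
look('blue','w3')
go([.632,-.222,.034])
a=cv2.imread('pics/w3.png');b=capture('scene')
cv2.imwrite('pics/c3.png',np.hstack([cv2.resize(a[100:330,120:400],None,fx=1.6,fy=1.6),cv2.resize(b[180:255,290:370],(392,368))])[:, :840][:,:800])"
```

```text
call _module [([0.6344, -0.2225, 0.0347], 0.87)]
call _nest [([0.6314, -0.2204, -0.0007], 0.95)]
call _module [([0.6281, -0.2223, 0.0451], 0.74)]
call _nest [([0.6168, -0.2215, 0.0085], 0.77)]
t 5.03 pos [ 0.6318 -0.2219  0.0369] f [-0.13 -0.3   0.29] grip 0.005
travel cm [-0.02 -0.01  0.29]
twist [-0.     0.004  0.009]
```

View pics/c3.png

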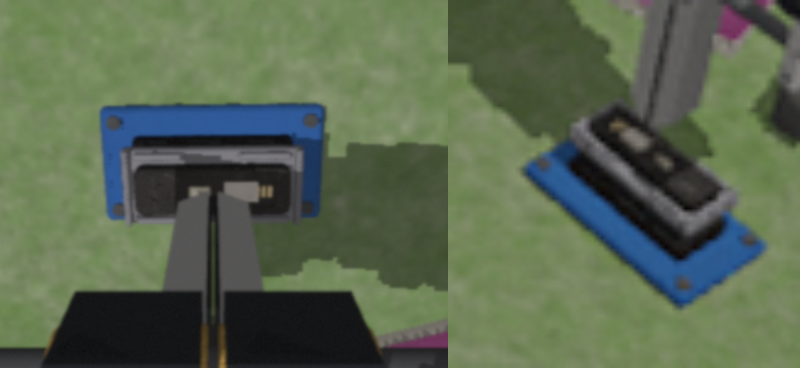

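```bash
cat >> h.py <<'E'
def proj(cam,p,s=None):
    c=get_calibration(cam)
    if cam=="wrist":
        s=s or state(); E=np.eye(4);E[:3,:3]=R.from_rotvec(s["ee_rot"]).as_matrix();E[:3,3]=s["position"];T=E@c["hand_eye"]
    else: T=np.array(c["T"])
    q=np.linalg.inv(T)@np.r_[p,1]; v=np.array(c["camera_matrix"])@[q[0],-q[1],-q[2]]
    return v[:2]/v[2]
E
python3 -c "
from h import *
s=state(); b=capture('scene'); t=capture('top'); w=capture('wrist')
np.savez('d3.npz',b=b,t=t,w=w)
c=[.632,-.222]
out=[]
for n,im in(('scene',b),('wrist',w),('top',t)):
    k=8 if n!='wrist' else 3; p0=proj(n,[*c,.042]);h=20 if n!='wrist' else 55
    p=p0.astype(int);x0,y0=p-[h*5//4,h] ;cr=im[y0:y0+2*h,x0:x0+h*5//2];cr=cv2.resize(cr,None,fx=k,fy=k,interpolation=cv2.INTER_CUBIC)
    f=lambda q:tuple(int(v) for v in (proj(n,q)-[x0,y0]+.5)*k)
    cv2.drawMarker(cr,f(s['position']),(0,0,255),0,12,1)
    for z,col in((.042,(255,255,0)),(0.032,(255,0,255))):
        cv2.polylines(cr,[np.array([f([c[0]+a*.011,c[1]+e*.033,z]) for a,e in((1,1),(1,-1),(-1,-1),(-1,1))])],True,col,1)
    cv2.polylines(cr,[np.array([f([c[0]+a*.029,c[1]+e*.053,.008]) for a,e in((1,1),(1,-1),(-1,-1),(-1,1))])],True,(0,255,255),1)
    out.append(cr[:330,:400])
H=max(o.shape[0] for o in out)
o=[cv2.copyMakeBorder(x,0,H-x.shape[0],0,0,0) for x in out]
cv2.imwrite('pics/p3.png',np.hstack(o[:2]));cv2.imwrite('pics/p3t.png',o[2])
print([x.shape for x in o])"
```

```text
[(330, 400, 3), (330, 400, 3), (330, 400, 3)]
```

View pics/p3.png

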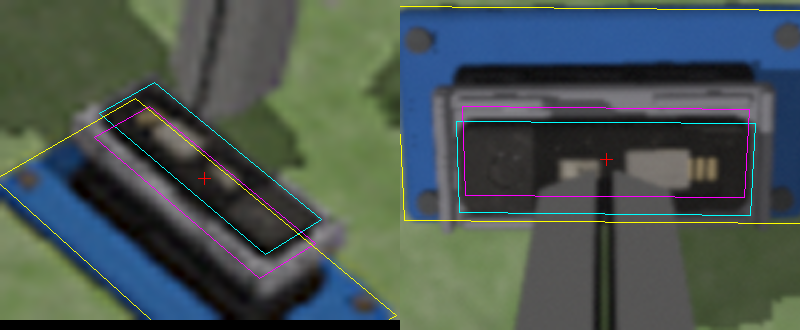

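Both views show the nest where I measured it, but the visible fingertips, at (200,112) left and (606,170) right, are offset from the projected TCP (red crosses). I'll triangulate the tip.

```bash
python3 -c "
from h import *
from scipy.optimize import least_squares
s=state();c=[.632,-.222,.042]
o=lambda n,h:proj(n,c,s).astype(int)-[h*5//4,h]
ps=o('scene',20)+np.array([197,113])/8; pw=o('wrist',55)+np.array([606-400,171])/3
r=least_squares(lambda p:np.r_[proj('scene',p,s)-ps,(proj('wrist',p,s)-pw)/3],s['position'])
print(r.x,r.fun,s['position'],ps,pw)"
```

```text
[ 0.62299369 -0.22197927  0.06684654] [-0.26883094  0.07286926 -0.12102     0.19247038] [ 0.63170469 -0.22195168  0.03687754] [330.625 205.125] [253.66666667 220.        ]
```

Fingertips are really about 30 mm above the reported TCP, which agrees with there being no contact force. I'll continue down slowly, guided by force.

{"method": "arm_command", "body": {"commands": [{"gripper": 0, "travel": [0, 0, 0.5], "twist": [0, 0, 0]}, {"gripper": 0, "travel": [0, 0, 1.0], "twist": [0, 0, 0]}, {"gripper": 0, "travel": [0, 0, 1.4], "twist": [0, 0, 0]}, {"gripper": 0, "travel": [0, 0, 1.7], "twist": [0, 0, 0]}, {"gripper": 0, "travel": [0, 0, 1.8], "twist": [0, 0, 0]}]}}

```text
time_s: 5.65
position: [0.6312, -0.2216, 0.0177]
ee_rot: [-0.014, 3.139, 0.001]
ft_force: [-1.1, -0.1, -0.6]
grip_width: 0.008
```

{"method": "arm_command", "body": {"commands": [{"gripper": 0, "travel": [0, 0, 0.1], "twist": [0, 0, 0]}, {"gripper": 0, "travel": [0, 0, 0.2], "twist": [0, 0, 0]}, {"gripper": 0, "travel": [0, 0, 0.2], "twist": [0, 0, 0]}]}}

```text
time_s: 5.9
position: [0.631, -0.2215, 0.0154]
ee_rot: [-0.014, 3.139, 0.001]
ft_force: [0.1, -0.5, 0.0]
grip_width: 0.006
```

{"method": "arm_command", "body": {"commands": [{"gripper": 0, "travel": [0, 0, 0.1], "twist": [0, 0, 0]}, {"gripper": 0, "travel": [0, 0, 0.2], "twist": [0, 0, 0]}, {"gripper": 0, "travel": [0, 0, 0.2], "twist": [0, 0, 0]}]}}

```text
time_s: 6.15
position: [0.631, -0.2215, 0.0134]
ee_rot: [-0.014, 3.14, 0.001]
ft_force: [0.1, -0.3, 0.2]
grip_width: 0.003
```

{"method": "arm_command", "body": {"commands": [{"gripper": 0, "travel": [0, 0, 0.1], "twist": [0, 0, 0]}, {"gripper": 0, "travel": [0, 0, 0.2], "twist": [0, 0, 0]}, {"gripper": 0, "travel": [0, 0, 0.2], "twist": [0, 0, 0]}]}}

```text
time_s: 6.4
position: [0.6311, -0.2215, 0.0113]
ee_rot: [-0.014, 3.139, 0.001]
ft_force: [0.1, -0.6, 0.1]
grip_width: 0.008
```

{"method": "arm_command", "body": {"commands": [{"gripper": 0, "travel": [0, 0, 0.1], "twist": [0, 0, 0]}, {"gripper": 0, "travel": [0, 0, 0.2], "twist": [0, 0, 0]}, {"gripper": 0, "travel": [0, 0, 0.2], "twist": [0, 0, 0]}]}}

```text
time_s: 6.65
position: [0.6311, -0.2216, 0.0094]
ee_rot: [-0.014, 3.139, 0.001]
ft_force: [-0.7, 0.8, 2.4]
grip_width: 0.007
```

{"method": "arm_command", "body": {"commands": [{"gripper": 0, "travel": [0, 0, 0.1], "twist": [0, 0, 0]}, {"gripper": 0, "travel": [0, 0, 0.2], "twist": [0, 0, 0]}, {"gripper": 0, "travel": [0, 0, 0.2], "twist": [0, 0, 0]}]}}

```text
time_s: 6.9
position: [0.6311, -0.2216, 0.0075]
ee_rot: [-0.014, 3.139, 0.001]
ft_force: [-2.0, 0.6, 2.5]
grip_width: 0.005
```

{"method": "arm_command", "body": {"commands": [{"gripper": 0, "travel": [0, 0, 0.1], "twist": [0, 0, 0]}, {"gripper": 0, "travel": [0, 0, 0.2], "twist": [0, 0, 0]}, {"gripper": 0, "travel": [0, 0, 0.2], "twist": [0, 0, 0]}]}}

```text
time_s: 7.15
position: [0.6311, -0.2216, 0.0053]
ee_rot: [-0.014, 3.139, 0.001]
ft_force: [-2.1, 0.9, 2.4]
grip_width: 0.002
```

{"method": "arm_command", "body": {"commands": [{"gripper": 0, "travel": [0, 0, 0.1], "twist": [0, 0, 0]}, {"gripper": 0, "travel": [0, 0, 0.2], "twist": [0, 0, 0]}, {"gripper": 0, "travel": [0, 0, 0.2], "twist": [0, 0, 0]}]}}

```text
time_s: 7.4
position: [0.6312, -0.2216, 0.0032]
ee_rot: [-0.014, 3.139, 0.001]
ft_force: [-1.4, 0.9, 3.0]
grip_width: 0.006
```

```bash
cat >> h.py <<'E'
def view(c,fn,zs=(.042,.032)):
    s=state(); out=[]
    for n,k,h in(('scene',8,20),('wrist',3,55)):
        im=capture(n); x0,y0=proj(n,[*c,.042],s).astype(int)-[h*5//4,h]
        cr=cv2.resize(im[y0:y0+2*h,x0:x0+h*5//2],None,fx=k,fy=k,interpolation=cv2.INTER_CUBIC)
        f=lambda q:tuple(int(v) for v in (proj(n,q,s)-[x0,y0]+.5)*k)
        cv2.drawMarker(cr,f(s['position']+[0,0,.030]),(0,0,255),0,12,1)
        out.append(cr[:320,:400])
    H=max(o.shape[0] for o in out)
    cv2.imwrite(fn,np.hstack([cv2.copyMakeBorder(x,0,H-x.shape[0],0,0,0) for x in out]))
E
python3 -c "
from h import *
view([.632,-.222],'pics/v4.png')
go([.632,-.222,.002])"
```

```text
t 7.5 pos [ 0.6311 -0.2215  0.0032] f [-0.79 -0.15  3.87] grip 0.005
travel cm [-0.09 -0.05  0.12]
twist [0.001 0.002 0.009]
```

View pics/v4.png

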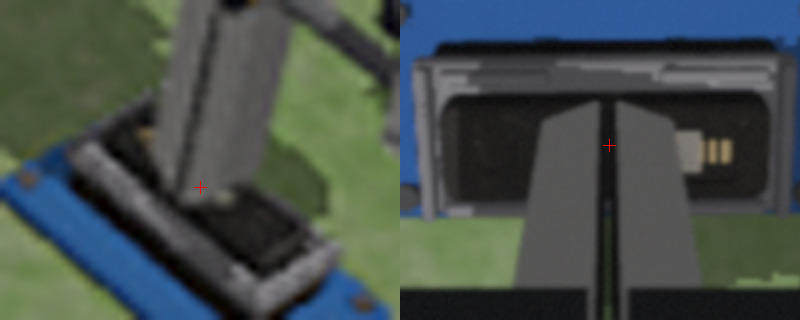

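The tip rests on the blue module near its middle and the cradle has sunk (lips closer to the plate at left). Estimated sink is about 6 mm at about 4 N. I'll lift straight up.

{"method": "arm_command", "body": {"commands": [{"gripper": 0, "travel": [0, 0, -0.5], "twist": [0, 0, 0]}, {"gripper": 0, "travel": [0, 0, -2], "twist": [0, 0, 0]}, {"gripper": 0, "travel": [0, 0, -4], "twist": [0, 0, 0]}, {"gripper": 0, "travel": [0.6, -0.0, -6], "twist": [0, 0, 0]}, {"gripper": 0, "travel": [3, 3.5, -6], "twist": [0, 0, 0]}]}}

```text
time_s: 7.92
position: [0.6068, -0.1937, 0.0702]
ee_rot: [-0.008, 3.127, -0.011]
ft_force: [1.6, -0.4, 2.1]
grip_width: 0.002
```

{"method": "arm_command", "body": {"commands": [{"gripper": 0, "travel": [2.4, 3.1, 0], "twist": [0, 0, 0]}, {"gripper": 0, "travel": [4.8, 6.2, 0], "twist": [0, 0, 0]}, {"gripper": 0, "travel": [7.2, 9.3, 0], "twist": [0, 0, 0]}, {"gripper": 0, "travel": [9.6, 12.4, 0], "twist": [0, 0, 0]}, {"gripper": 0, "travel": [11, 14, 0], "twist": [0, 0, 0]}]}}

```text
time_s: 8.33
position: [0.4938, -0.0516, 0.0678]
ee_rot: [-0.01, 3.127, -0.01]
ft_force: [-0.2, 0.0, -0.2]
grip_width: 0.0
```

```bash
python3 -c "
from h import *
look('yellow','w5');look('red','w5b')
go([.459,-.011,.02])
view([.632,-.222],'pics/v5.png')
im=cv2.imread('pics/v5.png')[:,:400]
d=np.load('d3.npz')['b'];x0,y0=proj('scene',[.632,-.222,.042]).astype(int)-[25,20]
a=cv2.resize(d[y0:y0+40,x0:x0+50],(400,320),interpolation=2)
cv2.imwrite('pics/cmp5.png',np.hstack([a,im]))
"
```

```text
call _module [([0.46, -0.0077, 0.0311], 0.76), ([0.5936, 0.05, 0.0379], 0.71)]
call _nest [([0.4572, -0.0092, -0.0005], 0.93)]
call _module [([0.4617, -0.0079, 0.0397], 0.79), ([0.5794, 0.0584, 0.0094], 0.26)]
call _nest [([0.4449, -0.0178, 0.0076], 0.84), ([0.4615, -0.1574, 0.0326], 0.42)]
call _module [([0.4733, -0.1606, 0.0344], 0.62)]
call _nest [([0.468, -0.1599, 0.0017], 0.87)]
call _module [([0.4684, -0.1592, 0.041], 0.94), ([0.5763, 0.0553, 0.0084], 0.71)]
call _nest [([0.4588, -0.1428, 0.009], 0.68)]
t 8.83 pos [ 0.4967 -0.055   0.0677] f [ 0.24  0.24 -0.57] grip 0.003
travel cm [3.83 4.45 4.68]
twist [-0.007  0.015  0.004]Traceback (most recent call last):
  File "<string>", line 5, in <module>
    view([.632,-.222],'pics/v5.png')
    ~~~~^^^^^^^^^^^^^^^^^^^^^^^^^^^^
  File "h.py", line 26, in view
    cr=cv2.resize(im[y0:y0+2*h,x0:x0+h*5//2],None,fx=k,fy=k,interpolation=cv2.INTER_CUBIC)
cv2.error: OpenCV(4.12.0) /io/opencv/modules/imgproc/src/resize.cpp:4208: error: (-215:Assertion failed) !ssize.empty() in function 'resize'
```

```bash
python3 -c "
from h import *
b=capture('scene')
d=np.load('d3.npz')['b'];x0,y0=proj('scene',[.632,-.222,.042]).astype(int)-[25,20]
cv2.imwrite('pics/cmp5.png',np.hstack([cv2.resize(q[y0:y0+40,x0:x0+50],(400,320),interpolation=2) for q in(d,b)]))
go([.460,-.009,.017])"
```

```text
t 8.98 pos [ 0.4963 -0.0546  0.0675] f [ 1.05 -0.57  0.19] grip 0.004
travel cm [3.68 4.61 4.97]
twist [-0.007  0.014  0.004]
```

View pics/cmp5.png

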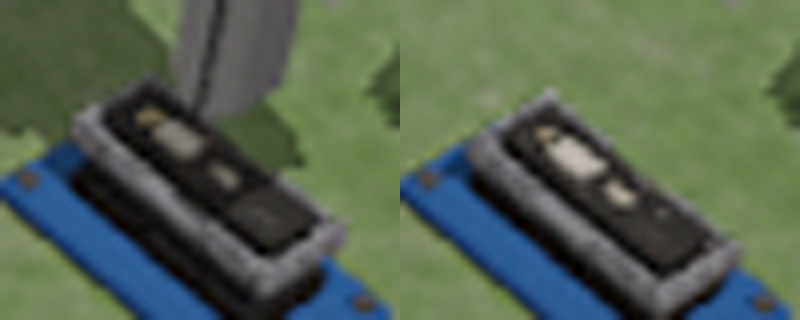

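Before and after in the scene view: the blue front lip corner went from row 270 to 290, about 7 mm, and it has stayed down with the module seated. Now yellow.

{"method": "arm_command", "body": {"commands": [{"gripper": 0, "travel": [1.9, 2.3, 0], "twist": [0, 0, 0]}, {"gripper": 0, "travel": [3.5, 4.4, 0], "twist": [0, 0.01, 0]}, {"gripper": 0, "travel": [3.7, 4.6, 1.5], "twist": [0, 0.01, 0]}, {"gripper": 0, "travel": [3.7, 4.6, 3], "twist": [0, 0.01, 0]}, {"gripper": 0, "travel": [3.7, 4.6, 3.5], "twist": [0, 0.01, 0]}]}}

```text
time_s: 9.4
position: [0.4581, -0.0084, 0.0299]
ee_rot: [-0.008, 3.14, -0.01]
ft_force: [-0.0, 0.6, -0.1]
grip_width: 0.004
```

```bash
python3 -c "
from h import *
look('yellow','w6')
go([.460,-.009,.013])"
```

```text
call _module [([0.4633, -0.0063, 0.0324], 0.68)]
call _nest [([0.4556, -0.0113, -0.0011], 0.79)]
call _module [([0.4612, -0.0128, 0.0402], 0.69), ([0.6101, -0.1889, 0.0087], 0.61)]
call _nest [([0.4412, -0.0123, 0.0046], 0.59)]
t 9.65 pos [ 0.4604 -0.0094  0.0324] f [ 0.04 -0.03  0.  ] grip 0.004
travel cm [0.05 0.06 1.94]
twist [-0.007  0.006  0.004]
```

Good alignment. Going down to just above the contact height, then in small steps.

{"method": "arm_command", "body": {"commands": [{"gripper": 0, "travel": [0, 0, 0.5], "twist": [0, 0, 0]}, {"gripper": 0, "travel": [0, 0, 1.0], "twist": [0, 0, 0]}, {"gripper": 0, "travel": [0, 0, 1.4], "twist": [0, 0, 0]}, {"gripper": 0, "travel": [0, 0, 1.7], "twist": [0, 0, 0]}, {"gripper": 0, "travel": [0, 0, 1.8], "twist": [0, 0, 0]}]}}

```text
time_s: 10.07
position: [0.46, -0.0094, 0.0136]
ee_rot: [-0.006, 3.137, -0.011]
ft_force: [1.3, 0.5, 0.2]
grip_width: 0.005
```

{"method": "arm_command", "body": {"commands": [{"gripper": 0, "travel": [0, 0, 0.1], "twist": [0, 0, 0]}, {"gripper": 0, "travel": [0, 0, 0.2], "twist": [0, 0, 0]}, {"gripper": 0, "travel": [0, 0, 0.3], "twist": [0, 0, 0]}, {"gripper": 0, "travel": [0, 0, 0.4], "twist": [0, 0, 0]}]}}

```text
time_s: 10.4
position: [0.4599, -0.0094, 0.0098]
ee_rot: [-0.006, 3.138, -0.011]
ft_force: [-2.5, 0.7, 3.6]
grip_width: 0.007
```

{"method": "arm_command", "body": {"commands": [{"gripper": 0, "travel": [0, 0, 0.1], "twist": [0, 0, 0]}, {"gripper": 0, "travel": [0, 0, 0.2], "twist": [0, 0, 0]}, {"gripper": 0, "travel": [0, 0, 0.2], "twist": [0, 0, 0]}]}}

```text
time_s: 10.65
position: [0.4599, -0.0094, 0.0078]
ee_rot: [-0.006, 3.138, -0.011]
ft_force: [-1.1, 0.1, 1.7]
grip_width: 0.003
```

{"method": "arm_command", "body": {"commands": [{"gripper": 0, "travel": [0, 0, 0.1], "twist": [0, 0, 0]}, {"gripper": 0, "travel": [0, 0, 0.2], "twist": [0, 0, 0]}, {"gripper": 0, "travel": [0, 0, 0.2], "twist": [0, 0, 0]}]}}

```text
time_s: 10.9
position: [0.4599, -0.0094, 0.0057]
ee_rot: [-0.006, 3.138, -0.011]
ft_force: [-1.6, 1.3, 2.3]
grip_width: 0.007
```

{"method": "arm_command", "body": {"commands": [{"gripper": 0, "travel": [0, 0, 0.1], "twist": [0, 0, 0]}, {"gripper": 0, "travel": [0, 0, 0.2], "twist": [0, 0, 0]}, {"gripper": 0, "travel": [0, 0, 0.2], "twist": [0, 0, 0]}]}}

```text
time_s: 11.15
position: [0.4599, -0.0094, 0.0036]
ee_rot: [-0.006, 3.138, -0.01]
ft_force: [-0.4, 0.0, 2.5]
grip_width: 0.004
```

{"method": "arm_command", "body": {"commands": [{"gripper": 0, "travel": [0, 0, -0.5], "twist": [0, 0, 0]}, {"gripper": 0, "travel": [0, 0, -2], "twist": [0, 0, 0]}, {"gripper": 0, "travel": [0, 0, -4], "twist": [0, 0, 0]}, {"gripper": 0, "travel": [0, -1, -6], "twist": [0, 0, 0]}, {"gripper": 0, "travel": [-0.3, -4, -6], "twist": [0, 0, 0]}]}}

```text
time_s: 11.57
position: [0.4654, -0.0483, 0.0675]
ee_rot: [-0.013, 3.131, -0.013]
ft_force: [1.0, -1.2, 0.3]
grip_width: 0.008
```

```bash
python3 -c "
from h import *
go([.4705,-.161,.04])"
```

```text
t 11.57 pos [ 0.4654 -0.0483  0.0675] f [ 1.01 -1.21  0.29] grip 0.008
travel cm [ -0.39 -11.25   2.85]
twist [-0.008  0.011  0.008]
```

{"method": "arm_command", "body": {"commands": [{"gripper": 0, "travel": [0, -3.5, 0], "twist": [0, 0, 0]}, {"gripper": 0, "travel": [-0.2, -7, 0], "twist": [0, 0.01, 0]}, {"gripper": 0, "travel": [-0.4, -10, 0], "twist": [0, 0.01, 0]}, {"gripper": 0, "travel": [-0.4, -11.2, 1.5], "twist": [0, 0.01, 0]}, {"gripper": 0, "travel": [-0.4, -11.2, 3], "twist": [0, 0.01, 0]}]}}

```text
time_s: 11.98
position: [0.4723, -0.1642, 0.0396]
ee_rot: [-0.007, 3.137, -0.018]
ft_force: [-0.2, 0.6, 0.5]
grip_width: 0.005
```

```bash
python3 -c "
from h import *
b=capture('scene');b0=cv2.imread('pics/scene0.png')
x0,y0=proj('scene',[.46,-.009,.04]).astype(int)-[25,20]
cv2.imwrite('pics/cmp7.png',np.hstack([cv2.resize(q[y0:y0+40,x0:x0+50],(400,320),interpolation=2) for q in(b0,b)]))
look('red','w7')
go([.4705,-.161,.013])"
```

```text
call _module [([0.4684, -0.1599, 0.0331], 0.75)]
call _nest [([0.47, -0.1618, -0.0016], 0.73)]
call _module [([0.4642, -0.1632, 0.042], 0.92)]
call _nest [([0.4551, -0.1599, 0.0067], 0.9)]
t 12.28 pos [ 0.4712 -0.1603  0.0393] f [ 0.98 -0.05  0.11] grip 0.006
travel cm [ 0.07 -0.04  2.63]
twist [-0.009  0.002  0.009]
```

View pics/cmp7.png

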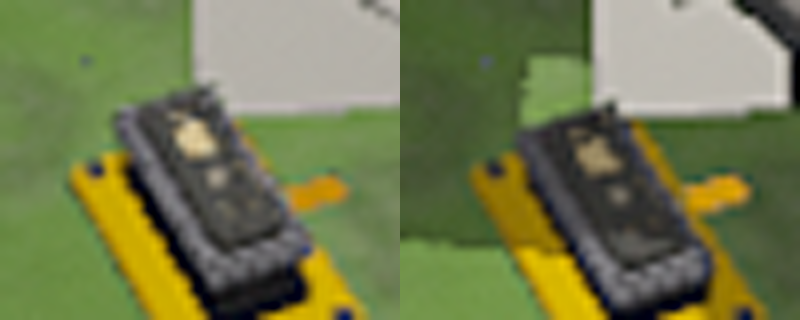

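Yellow's cradle also went down by about 20 crop px (front lip from row 280 to 300) and holds, with the module seated. Red x is about 0.470, so I'm aligned.

{"method": "arm_command", "body": {"commands": [{"gripper": 0, "travel": [0.1, 0, 0.7], "twist": [0, 0, 0]}, {"gripper": 0, "travel": [0.1, 0, 1.4], "twist": [0, 0, 0]}, {"gripper": 0, "travel": [0.1, 0, 2.1], "twist": [0, 0, 0]}, {"gripper": 0, "travel": [0.1, 0, 2.4], "twist": [0, 0, 0]}, {"gripper": 0, "travel": [0.1, 0, 2.5], "twist": [0, 0, 0]}]}}

```text
time_s: 12.7
position: [0.4695, -0.16, 0.0132]
ee_rot: [-0.014, 3.141, -0.013]
ft_force: [-0.6, 0.9, -0.7]
grip_width: 0.007
```

{"method": "arm_command", "body": {"commands": [{"gripper": 0, "travel": [0, 0, 0.1], "twist": [0, 0, 0]}, {"gripper": 0, "travel": [0, 0, 0.2], "twist": [0, 0, 0]}, {"gripper": 0, "travel": [0, 0, 0.3], "twist": [0, 0, 0]}, {"gripper": 0, "travel": [0, 0, 0.4], "twist": [0, 0, 0]}]}}

```text
time_s: 13.03
position: [0.4694, -0.1599, 0.0094]
ee_rot: [0.014, -3.141, 0.012]
ft_force: [-2.0, 1.2, 3.6]
grip_width: 0.006
```

{"method": "arm_command", "body": {"commands": [{"gripper": 0, "travel": [0, 0, 0.1], "twist": [0, 0, 0]}, {"gripper": 0, "travel": [0, 0, 0.2], "twist": [0, 0, 0]}, {"gripper": 0, "travel": [0, 0, 0.2], "twist": [0, 0, 0]}]}}

```text
time_s: 13.28
position: [0.4694, -0.1599, 0.0074]
ee_rot: [0.014, -3.141, 0.012]
ft_force: [-1.0, 1.8, 2.3]
grip_width: 0.005
```

{"method": "arm_command", "body": {"commands": [{"gripper": 0, "travel": [0, 0, 0.1], "twist": [0, 0, 0]}, {"gripper": 0, "travel": [0, 0, 0.2], "twist": [0, 0, 0]}, {"gripper": 0, "travel": [0, 0, 0.2], "twist": [0, 0, 0]}]}}

```text
time_s: 13.53
position: [0.4694, -0.1599, 0.0053]
ee_rot: [-0.014, 3.142, -0.012]
ft_force: [-1.7, 0.8, 3.1]
grip_width: 0.008
```

{"method": "arm_command", "body": {"commands": [{"gripper": 0, "travel": [0, 0, 0.1], "twist": [0, 0, 0]}, {"gripper": 0, "travel": [0, 0, 0.2], "twist": [0, 0, 0]}, {"gripper": 0, "travel": [0, 0, 0.2], "twist": [0, 0, 0]}]}}

```text
time_s: 13.78
position: [0.4695, -0.16, 0.0032]
ee_rot: [-0.014, 3.141, -0.012]
ft_force: [-1.9, 1.1, 2.7]
grip_width: 0.003
```

{"method": "arm_command", "body": {"commands": [{"gripper": 0, "travel": [0, 0, -0.5], "twist": [0, 0, 0]}, {"gripper": 0, "travel": [0, 0, -2], "twist": [0, 0, 0]}, {"gripper": 0, "travel": [0, 0, -5], "twist": [0, 0, 0]}, {"gripper": 0, "travel": [0, 0, -8], "twist": [0, 0, 0]}, {"gripper": 0, "travel": [0, 0, -12], "twist": [0, 0, 0]}]}}

```text
time_s: 14.2
position: [0.468, -0.1583, 0.1225]
ee_rot: [0.014, -3.139, 0.009]
ft_force: [0.6, -0.5, -0.6]
grip_width: 0.008
```

{"method": "arm_command", "body": {"commands": [{"gripper": 0, "travel": [0, 3.5, -1], "twist": [0, 0, 0]}, {"gripper": 0, "travel": [0, 7, -2], "twist": [0, 0, 0]}, {"gripper": 0, "travel": [0, 10.5, -3], "twist": [0, 0, 0]}, {"gripper": 0, "travel": [0, 14, -4], "twist": [0, 0, 0]}, {"gripper": 0, "travel": [0, 16, -4], "twist": [0, 0, 0]}]}}

```text
time_s: 14.62
position: [0.4679, 0.0042, 0.1639]
ee_rot: [-0.016, 3.139, -0.01]
ft_force: [0.7, 0.3, -0.1]
grip_width: 0.005
```

```bash
python3 -c "
from h import *
b=capture('scene');b0=cv2.imread('pics/scene0.png')
x0,y0,w,h=195,160,200,100
cv2.imwrite('pics/cmp8.png',np.vstack([cv2.resize(q[150:262,190:360],(456,300),interpolation=2) for q in(b0,b)]))
go([0.47,0,.15])"
```

```text
t 14.67 pos [0.4673 0.0061 0.1629] f [ 2.42  0.89 -0.53] grip 0.005
travel cm [-0.26 -0.61  1.29]
twist [-0.005  0.001  0.013]
```

View pics/cmp8.png

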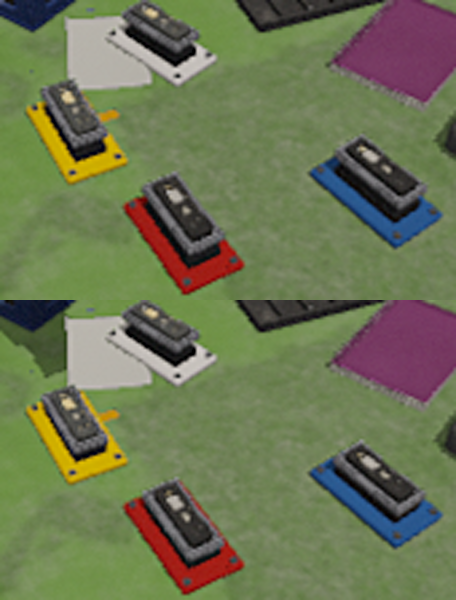

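Top is the start, bottom is now. The blue, yellow and red cradles are all clearly lower with their modules seated, white is unchanged, and the arm is clear. Handing in.

```bash
python3 -c "
from rig import *
print(close_job())"
```

```text
the job is handed in; nothing more can be done
None
```

I tapped the blue, then the yellow, then the red module with the shut fingertips and handed the job in at about 14.7 s, with the arm clear of everything.

- **Cradles:** each one sank about 6–7 mm. I estimated this from how far the tip travelled after contact, and for blue and yellow also from scene pictures before and after. The last picture shows all three staying down with their modules seated. Red was compared only in that final picture, without a pixel measurement.
- **Forces:** the highest vertical force I read was about 4 N. Readings were taken only at the end of each short move and were noisy by about 1 N. They were also lower than the roughly 5 N expected at that depth.
- **Left alone:** the white nest looks unchanged in the last picture. I did not re-check the tape roll, bottle and pad at the end, but the arm went nowhere near them.
- **Disagreement:** the real fingertips were about 30 mm above the reported TCP. No force appeared at the height where contact was expected. I measured the offset from two camera views, then pressed by force in 2–4 mm moves.

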